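Start the ultrasonic parts cleaner on the bike shop bench

ROBOT

A 7-joint arm with a two-finger parallel gripper is mounted at the origin on the work surface. World frame = base frame: x ahead of the robot, y to its left, z up, the work surface at z = 0. Lengths are in m, angles in rad, forces in N, time in s.
With the tool pointing down it reaches from about 0.425 to 0.95 m from the base axis. Payload 4.7 kg.
Tool frame: the origin (TCP) lies at the very end of the fingers, on their centre line; the grasp point (between the pads) lies 19 mm behind it (env.grip_point_offset is the distance from the TCP to the grasp point, in m); z points along the fingers, y is the line along which they close (so a half turn about z gives the same grasp; the last joint's range is limited). The gripper opens to 87 mm and grips with 3 to 60 N. Pads are 19 mm wide; open, the fingers measure 117 mm over their backs; the gripper's body (75 mm by 190 mm) begins 51 mm behind the grasp point.
Start: joints at [1.138, 0.469, -0.049, 1.532, 0.024, 1.141, -0.082], TCP at [0.265, -0.621, 0.223] pointing down, gripper open.
Joint ranges: [-2.59, 2.59], [-0.33, 1.99], [-1.39, 1.29], [0.1, 2.45], [-1.04, 4.18], [0.21, 1.99], [-2.66, 2.66]. Speed limits (rad/s): [2.57, 2.57, 3.14, 3.14, 3.14, 3.14, 3.14].

INTERFACE

Orientations are given as a rotation vector (axis times angle).
In Python, from workcell import get_state, snapshot, calibration, job, env gives the robot as it stands. The module is installed in compiled form; this text tells all that it offers.
- The arm moves only by the shell command python3 -m creep 'ROWS' [FORCE]. ROWS is text: rows parted by semicolons, each of 7 numbers parted by spaces: the opening, from -1 (shut) to 1 (fully open), then the shift along the tool's x, y, z in mm, then the turn, a rotation vector about the tool's x, y, z in degrees. A call has 1 to 12 rows; each row shifts and turns the commanded pose from where the row before left it, along the tool's axes as they then stand; what a row does not reach is not made up. A row lasts 1/12 s, in which the tool goes at most 41.7 mm and 7.16 degrees, less where a joint would pass 70% of its speed; a pose out of reach is approached as far as the arm can. A call with a gripper value outside its range is refused whole. The fingers move at their own pace and stop on an object; FORCE is the grip in N (left out, the last holds). Time passes only in rows, so rows that do not move let the fingers close. It gives the time, the measured TCP pose, the force, the opening and the grip force at its end, in the units of the state.
- get_state(): the state, without advancing time (a new reading comes with each control period).
- snapshot(name): name is "scene" or "top" or "wrist"; returns (picture, depth): 480x640x3 uint8, red, green, blue; 480x640 float32, m along the optical axis (not along the pixel's ray), 0 where there is no reading.
- calibration(name): a dict with "mtx" (3x3 intrinsics, pixels), "T" (4x4, takes a point from camera to world coordinates). Camera axes: x right, y down, z forward; pixel columns grow to the right and rows downward; lengths in m; the calibration is good to about 2 mm. A picture is of the moment at which its call begins: read the wrist's pose just before it. calibration takes no time and is no camera call; for the wrist camera it gives the pose at the moment of the call.
- job.finish_job(): hands the job in; it is judged then, once.
The state is a dict: "clock": time; "q": joint angles; "dq": joint speeds; "joint_torque": joint torques, N m; "tcp_pos": TCP position; "ee_rot": TCP orientation; "ft_force": force on the tool from outside, world axes, zero at the start; "moment": the same for the moment, N m; "finger_gap": opening from 0.0 (shut) to 1.0 (fully open); "gripper_force": force on a finger pad.
Only numpy, scipy, OpenCV 4.12 (cv2) and the standard library are available. Lean on these libraries where they do the work, as an engineer would, in place of code of your own. Each camera call takes 0.05 s, during which the arm holds its last target. There are 200 camera calls.

TASK

Bicycle parts are waiting in the ultrasonic cleaner: with the fingertips push its lid fully shut, switch it on at the white rocker, press the blue degas button in, and then press the green start button right down and let it spring back, in that order. The orange heater rocker and the red stop button are not to be worked, and the lid is not to be lifted. Touch the cleaner with nothing but the fingers, and leave the loose things around it where they are.

Things in the scene. Friction and masses are not known exactly. Their poses are not given: they have to be found in the camera images.
- cleaner: bench-top ultrasonic parts cleaner, fixed: brushed steel housing 290 mm wide (its y), 260 mm deep (its x), tank rim 135 mm up. Origin on the bench under its middle; +x points to its rear (lid hinge), -x to its front (control deck), +y to the left of a person at its front (the robot's side), z up. The tank takes up x -50 to +130 mm, the deck x -130 to -50 mm
- deck (a point): middle of the row of controls on the cleaner's black deck, on the deck's surface: at x -96 mm, z 99 mm of the cleaner. The deck slopes down to the front by 0.20 rad. In a row along the cleaner's y through this point: white rocker at y +96 mm, orange rocker +48, blue button 0, green button -48, red button -96. Straight-down presses work them all; over 20 mm is free between neighbours
- lid_part (a joint): angle of the cleaner's white and grey lid (292 x 180 mm, 0.3 kg), ajar at the start; 0 = shut, grows as its front rises, rad. Hinge line along the cleaner's y at its x +125 mm, z 136 mm. Stiff hinge: the lid stays where it is left; pushing down 125 mm from the hinge takes about 2 N, then a firm stop
- lid_front (a point): middle of the lid's front edge, on its upper face, 176 mm from the hinge line (moves with the lid). Shut, this edge is at the cleaner's x -51 mm; a grey thumb lip, 80 mm wide, reaches on to x -63 mm, 147 mm up
- lid_push (a point): point on the lid's upper face, on its middle line, 125 mm from the hinge line (moves with the lid); a good place to push, 153 mm up when the lid is shut
- main_part (a joint): white rocker, the main switch, 36 mm long (front to rear) and 22 mm wide. 0 = off (its rear end, towards the lid, raised), 0.40 rad = on (rear end pressed down). Its pivot lies on the row, 4 mm above the deck. It stays where it is left; about 2 to 3 N on its rear end turns it, then a firm stop
- main_rocker (a point): top of the white rocker 13 mm to the rear of its pivot, on the raised end to be pressed (moves with it; about 5 mm down in all)
- heater_part (a joint): orange rocker, the heater switch, same make as the white one; 0 = off (rear end raised), 0.40 rad = on; starts off
- heater_rocker (a point): top of the orange rocker, 13 mm to the rear of its pivot
- degas_part (a joint): travel of the blue round button, the degas switch, 25 mm across: 0 = out, 0.005 m = fully in. A latching button: it stays in where it is pressed; takes about 3 N, then a firm stop
- degas_top (a point): centre of the blue button's top, 12 mm above the deck when out, square to the deck (moves with it)
- start_part (a joint): travel of the green round button, start, 25 mm across: 0 = out, 0.005 m = fully in. It springs back; 1 N to begin, 4 N fully in, then a firm stop
- start_top (a point): centre of the green button's top, 12 mm above the deck when out (moves with it)
- stop_part (a joint): travel of the red round button, stop, same make as the green one: 0 = out, 0.005 m = in
- stop_top (a point): centre of the red button's top, 12 mm above the deck when out (moves with it)
- mug: white ceramic mug, 80 mm across, 95 mm tall, with a handle; origin at the centre of its underside
- tube_box: small green cardboard box with a paper band, 50 x 75 x 42 mm; origin at the centre of its underside
- lube: yellow bottle of chain oil with a red cap, 50 mm across, 150 mm tall; origin at the centre of its underside
- tape: yellow and black tape measure standing on its edge, 72 x 40 x 62 mm; origin at the centre of its underside
- pliers: pliers with red handles lying flat, about 195 mm long, 55 mm wide, 16 mm high; origin on the table below the tool's middle, jaws towards its +x
- chainring: toothed bicycle chainring lying flat, 148 mm across, 7 mm high; origin at the centre of its underside
- wrench: steel wrench lying flat, 190 mm long; origin at its middle on the table, its length along its x

How it is judged:
On the way, in this order (a step that is already met when the one before it is completed fails the run):
1. the lid is pushed fully shut (value of joint lid_part below 0.04 rad), for 0.2 s.
2. the white main rocker is switched on (value of joint main_part above 0.3 rad), for 0.2 s.
3. the blue degas button is pressed in (value of joint degas_part above 0.0035 m), for 0.2 s.
4. the green start button is pressed down (value of joint start_part above 0.0032 m), for 0.05 s.
At the end, for the whole second after the job is handed in: Lid shut (within 0.04 rad), white rocker on (past 0.3 of 0.4 rad), blue button in (3.5 of 5 mm or more), green button out again after a press of 3.2 mm or more, red button out, orange rocker off; the seven loose things within 20 mm of where they stood (value of joint lid_part below 0.04 rad and value of joint main_part above 0.3 rad and value of joint degas_part above 0.0035 m and value of joint each of start_part, stop_part below 0.0012 m and value of joint heater_part below 0.1 rad and distance of each of mug, tube_box, lube, tape, pliers, chainring, wrench from where it was at the start of the episode below 0.02 m); the robot touches nothing.
It fails at once if the orange heater rocker or the red stop button is worked (value of joint heater_part above 0.15 rad or value of joint stop_part above 0.002 m).
It fails at once if the lid is lifted further open (value of joint lid_part above 0.56 rad).
It fails at once if the order is broken: white rocker on with the lid up, blue button in with the white rocker off, or green pressed with the blue button out ((value of joint main_part above 0.2 rad and value of joint lid_part above 0.08 rad) or (value of joint degas_part above 0.0025 m and value of joint main_part below 0.2 rad) or (value of joint start_part above 0.0025 m and value of joint degas_part below 0.0025 m)).
It fails at once if the cleaner is pressed with something other than the fingers (contact force between the arm and cleaner above 2 N).
It fails at once if a loose thing is lifted, pushed or knocked over (distance of any of mug, tube_box, lube, tape, pliers, chainring, wrench from where it was at the start of the episode above 0.02 m or angle between any of mug, tube_box, lube, tape, pliers, chainring, wrench's own z axis and vertical above 0.3 rad).
It also fails if it takes over 51 s, if anything falls off the work surface, if the arm or the gripper's body presses on something with over 40 N, if the wrist force passes 120 N, or if a joint passes its speed limit or range.

## Working session

There is one attempt and no reset: what is moved stays moved. The work goes in short steps, Python scripts to look and compute and a shell command to move; the robot and the scene stay as the last step left them, time stands still between calls to the robot, and variables do not carry over. Pictures are saved under pics/ and viewed, at most 10 in all, crops included, and the job is handed in when it is done.

```bash
mkdir -p pics; python3 - <<'E'
from workcell import *
import cv2, numpy as np
s=get_state(); print(s)
for n in("scene","top"):
    p,d=snapshot(n); c=calibration(n); np.savez(n+"0.npz",p=p,d=d,**c)
    cv2.imwrite(f"pics/{n}0.png",p[:,:,::-1]); print(n,c["mtx"],c["T"],(d>0).mean())
E
```

```text
{'clock': 0.0, 'q': array([ 1.13809375,  0.46945164, -0.04860626,  1.53367541,  0.02408668,
        1.14097953, -0.0822705 ]), 'dq': array([ 0.00132943, -0.00221202,  0.00015874, -0.00018766, -0.00062046,
       -0.00119537, -0.00123702]), 'joint_torque': array([-2.36821288e-04, -5.07982993e+01, -8.07188661e-02, -2.36160958e+01,
       -6.14046352e-02,  3.77154211e-02,  1.66582877e-04]), 'tcp_pos': array([ 0.26500862, -0.62016327,  0.22150042]), 'ee_rot': array([-3.07591674e+00, -6.29714634e-01,  6.87433182e-04]), 'ft_force': array([0.27262455, 0.63848664, 0.59853176]), 'moment': array([-0.02629368, -0.01822598,  0.02422945]), 'gripper_force': 0.0, 'finger_gap': 0.9951555536454637}
scene [[445.34891478   0.         319.44375017]
 [  0.         445.34891478 244.85316544]
 [  0.           0.           1.        ]] [[-0.4471294   0.48121647 -0.75399337  1.37796825]
 [ 0.89445754  0.23622817 -0.37966033  0.44267665]
 [-0.00458433 -0.84417235 -0.53605226  0.65598427]
 [ 0.          0.          0.          1.        ]] 0.974453125
top [[595.4167875    0.         336.21531555]
 [  0.         595.4167875  244.56170921]
 [  0.           0.           1.        ]] [[ 0.00950017 -0.98593532  0.1668571   0.35674123]
 [-0.99991758 -0.01080767 -0.00692973  0.06118248]
 [ 0.0086356  -0.16677751 -0.98595674  1.48462887]
 [ 0.          0.          0.          1.        ]] 0.9961165364583333
```

View pics/top0.png

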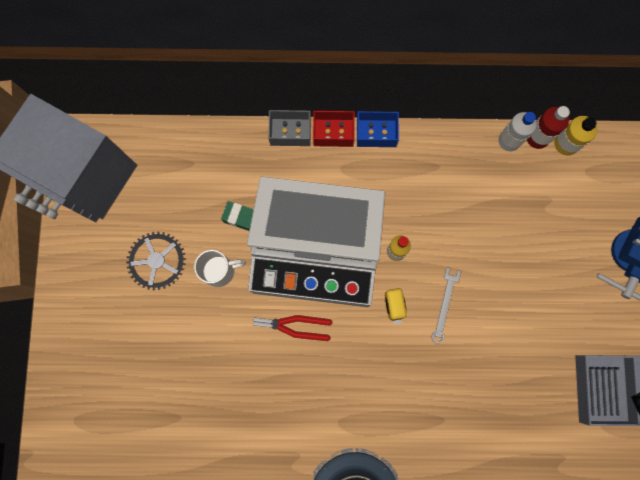

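View pics/scene0.png

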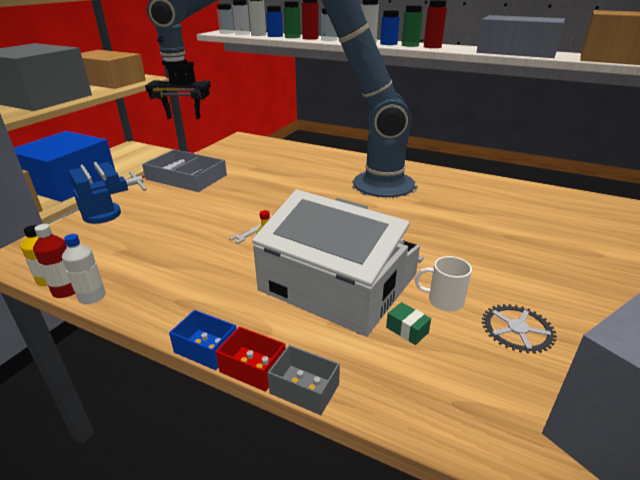

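The top view shows the cleaner with its front to the robot. The white, orange, blue, green and red controls are at about (270,280), (290,282), (311,284), (331,286) and (352,288). The lid is ajar, its front edge running about (252,250)-(380,262). The scene view shows the lid from behind, with the controls hidden.

```bash
cat > h.py <<'E'
import numpy as np, cv2
def w(u,v,z,K,T):
    return (T@np.array([(u-K[0,2])*z/K[0,0],(v-K[1,2])*z/K[1,1],z,1]))[:3]
def plane(u,v,h,K,T):
    r=T[:3,:3]@np.linalg.solve(K,[u,v,1.]); o=T[:3,3]; return o+r*(h-o[2])/r[2]
HUE=dict(orange=((5,150,120),(14,255,255)),blue=((100,120,80),(125,255,255)),green=((50,110,60),(85,255,255)),red=((172,150,80),(180,255,255)),red2=((0,180,80),(4,255,255)))
def blobs(p,box):
    u0,u1,v0,v1=box; hsv=cv2.cvtColor(p,cv2.COLOR_RGB2HSV); out=[]
    for n,(a,b) in HUE.items():
        m=cv2.inRange(hsv,a,b); k=np.zeros_like(m); k[v0:v1,u0:u1]=m[v0:v1,u0:u1]
        N,l,st,c=cv2.connectedComponentsWithStats(k)
        for i in range(1,N):
            if st[i,4]>25: out.append((n,st[i,4],c[i],l==i))
    m=((hsv[:,:,1]<40)&(hsv[:,:,2]>150)).astype(np.uint8);k=np.zeros_like(m);k[v0:v1,u0:u1]=m[v0:v1,u0:u1]
    N,l,st,c=cv2.connectedComponentsWithStats(k)
    for i in range(1,N):
        if st[i,4]>25: out.append(("white",st[i,4],c[i],l==i))
    return out
E
python3 - <<'E'
from h import *
np.set_printoptions(precision=4,suppress=True)
f=np.load("top0.npz");p,d,K,T=[f[k] for k in("p","d","mtx","T")]
for n,a,c,m in blobs(p,(256,372,264,302)):
    print(n,a,c,w(*c,np.median(d[m]),K,T), plane(*c,.11,K,T))
# lid front edge, and lid inclination: fit plane on grey lid area
v,u=np.mgrid[205:240:4,280:360:6]; P=np.array([w(a,b,d[b,a],K,T) for a,b in zip(u.ravel(),v.ravel())])
c=P.mean(0); n=np.linalg.svd(P-c)[2][2]; n*=np.sign(n[2]); print("lid",c,n,np.arccos(n[2]),np.arctan2(n[1],n[0]))
for uv in[(252,246),(315,255),(380,258),(262,182),(382,190),(238,262),(210,268),(398,243),(403,241),(395,300)]: print(uv,w(*uv,d[uv[1],uv[0]],K,T))
E
cat > mv.py <<'E'
E
rm mv.py
```

```text
orange 132 [289.8788 280.9621] [0.5026 0.1579 0.1112] [0.5027 0.158  0.11  ]
blue 77 [310.4416 283.1039] [0.498  0.1102 0.1125] [0.4982 0.1103 0.11  ]
green 72 [331.     285.5694] [0.4929 0.0627 0.1113] [0.493  0.0627 0.11  ]
red2 60 [351.5 288. ] [0.4877 0.0152 0.1111] [0.4878 0.0152 0.11  ]
white 87 [341.1379 267.2069] [0.5363 0.0395 0.1081] [0.5361 0.0396 0.11  ]
white 74 [359.8649 264.9324] [ 0.5386 -0.0029  0.1345] [ 0.5419 -0.004   0.11  ]
white 135 [269.3037 278.5259] [0.5078 0.2057 0.1109] [0.5079 0.2058 0.11  ]
white 43 [311.6047 282.3953] [0.5004 0.1078 0.1047] [0.4999 0.1077 0.11  ]
white 46 [331.7174 284.3696] [0.4964 0.061  0.1042] [0.4958 0.061  0.11  ]
white 40 [370.35 291.6 ] [ 0.481  -0.0292  0.0987] [ 0.48   -0.0284  0.11  ]
white 38 [352.4211 287.6053] [0.4894 0.0129 0.1039] [0.4888 0.0131 0.11  ]
lid [0.6302 0.0909 0.1829] [ 0.3091 -0.0297  0.9506] 0.3157446569614818 -0.09578712884602636
(252, 246) [0.5695 0.2365 0.1967]
(315, 255) [0.5498 0.0981 0.2047]
(380, 258) [ 0.5741 -0.0596  0.0049]
(262, 182) [0.7267 0.2244 0.1527]
(382, 190) [ 0.7528 -0.066  -0.0046]
(238, 262) [0.5501 0.2848 0.0778]
(210, 268) [0.5442 0.3655 0.0055]
(398, 243) [ 0.5891 -0.0897  0.1421]
(403, 241) [ 0.5925 -0.1002  0.1503]
(395, 300) [ 0.4653 -0.0912  0.0551]
```

```bash
python3 -m creep '-1 0 0 -16 0 0 5.8;-1 0 0 -16 0 0 5.8;-1 0 0 -16 0 0 5.8;-1 0 0 -16 0 0 5.8;-1 0 0 -16 0 0 5.8;-1 0 0 0 0 0 0;-1 0 0 0 0 0 0' 20
cat > go.py <<'E'
import sys,numpy as np
from workcell import get_state
from scipy.spatial.transform import Rotation as R
np.set_printoptions(precision=4,suppress=True)
s=get_state(); r=R.from_rotvec(s["ee_rot"]); M=r.as_matrix()
print(s["clock"],s["tcp_pos"],"toolx",M[:,0],"toolz",M[:,2])
C=np.array([.5959,.1003,0]);a=-.104
Rc=np.array([[np.cos(a),-np.sin(a),0],[np.sin(a),np.cos(a),0],[0,0,1]])
G=Rc@np.diag([1,-1,-1])
print("in cleaner mm",1e3*Rc.T@(s["tcp_pos"]-C),"turn deg",np.degrees(R.from_matrix(M.T@G).as_rotvec()))
for t in sys.argv[1:]:
    p=C+Rc@(np.array(eval(t))/1e3); print(t,p,"shift tool mm",1e3*M.T@(p-s["tcp_pos"]))
E
python3 go.py "(0,0,270)" "(-140,-10,270)"
```

```text
clock: 0.68
tcp_pos: [0.2654, -0.6208, 0.3027]
ee_rot: [3.137, -0.156, 0.001]
ft_force: [-0.5, -0.0, 0.9]
finger_gap: 0.553
gripper_force: 0.0
0.6833 [ 0.2654 -0.6208  0.3027] toolx [ 0.995  -0.0994  0.0004] toolz [ 0.0003 -0.0009 -1.    ]
in cleaner mm [-253.8496 -751.4892  302.7115] turn deg [ 0.0485 -0.0222  0.2522]
(0,0,270) [0.5959 0.1003 0.27  ] shift tool mm [ 257.142  -750.3922   32.1744]
(-140,-10,270) [0.4556 0.1049 0.27  ] shift tool mm [ 117.0994 -741.0084   32.1284]
```

```bash
python3 -m creep '-1 11 -34 0 0 0 0;-1 11 -34 0 0 0 0;-1 11 -34 0 0 0 0;-1 11 -34 0 0 0 0;-1 11 -34 0 0 0 0;-1 11 -34 0 0 0 0;-1 11 -34 0 0 0 0;-1 11 -34 0 0 0 0;-1 11 -34 0 0 0 0;-1 11 -34 0 0 0 0;-1 11 -34 0 0 0 0'
python3 -m creep '-1 12 -34 0 0 0 0;-1 12 -34 0 0 0 0;-1 12 -34 0 0 0 0;-1 12 -34 0 0 0 0;-1 12 -34 0 0 0 0;-1 12 -34 0 0 0 0;-1 12 -34 0 0 0 0;-1 12 -34 0 0 0 0;-1 12 -34 0 0 0 0;-1 12 -34 0 0 0 0;-1 12 -34 0 0 0 0;-1 0 0 0 0 0 0'
python3 - <<'E'
from workcell import *
import cv2,numpy as np
c=calibration("wrist");p,d=snapshot("wrist");np.savez("wrist0.npz",p=p,d=d,**c);cv2.imwrite("pics/wrist0.png",p[:,:,::-1])
E
python3 go.py "(0,0,240)"
```

```text
clock: 1.6
tcp_pos: [0.4233, -0.2589, 0.3009]
ee_rot: [-3.137, 0.157, 0.004]
ft_force: [1.2, -0.1, -0.4]
finger_gap: 0.007
gripper_force: 0.0
clock: 2.6
tcp_pos: [0.5934, 0.1063, 0.3003]
ee_rot: [-3.133, 0.139, 0.004]
ft_force: [-1.1, 0.8, 0.4]
finger_gap: 0.01
gripper_force: 0.0
2.65 [0.5927 0.1023 0.3003] toolx [ 0.9957 -0.0922 -0.0038] toolz [-0.0036  0.0023 -1.    ]
in cleaner mm [ -3.4301   1.667  300.2686] turn deg [-0.11    0.2171  0.666 ]
(0,0,240) [0.5959 0.1003 0.24  ] shift tool mm [ 3.6382  1.8238 60.2518]
```

View pics/wrist0.png

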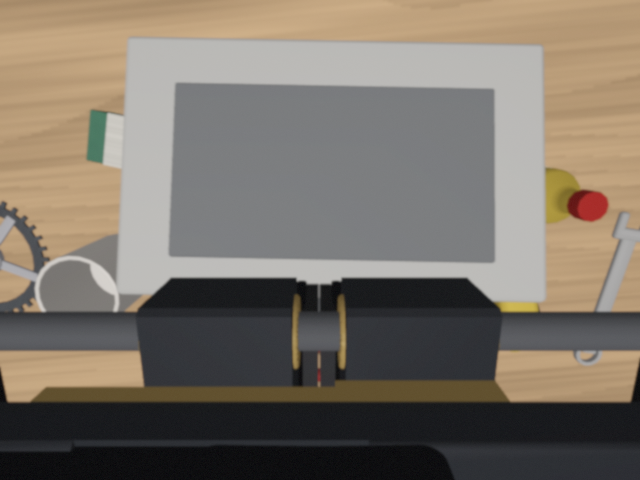

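The wrist view shows the lid with its corners at about (129,38), (543,45), (545,301) and (117,293). The controls are hidden behind the gripper.

```bash
python3 - <<'E'
from h import *
np.set_printoptions(precision=1,suppress=True)
f=np.load("wrist0.npz");d,K,T=[f[k] for k in("d","mtx","T")];print(T[:3,3]*1e3)
C=np.array([.5959,.1003,0]);a=-.104
Rc=np.array([[np.cos(a),-np.sin(a),0],[np.sin(a),np.cos(a),0],[0,0,1]])
for u,v in[(134,45),(538,52),(540,270),(124,270),(320,170),(320,270)]: print(u,v,1e3*Rc.T@(w(u,v,d[v,u],K,T)-C))
E
python3 -m creep '-1 1 0 15 0 0 0;-1 1 1 15 0 0 0;-1 1 1 15 0 0 0;-1 0 0 15 0 0 0;-1 0 0 15 0 0 0;-1 0 0 15 0 0 0;-1 0 0 5 0 0 0;-1 0 0 5 0 0 0;-1 0 0 5 0 0 0;-1 0 0 5 0 0 0;-1 0 0 0 0 0 0'
python3 go.py "(0,0,153)"
```

```text
[661.2  99.3 461.5]
134 45 [126.4 136.4 150. ]
538 52 [ 125.4 -143.4  150.6]
540 270 [ -18.1 -142.7  196.2]
124 270 [-22.1 136.9 197.4]
320 170 [ 44.7   6.1 178.1]
320 270 [-20.1   5.1 197.2]
clock: 3.57
tcp_pos: [0.5961, 0.095, 0.1923]
ee_rot: [3.137, -0.161, 0.0]
ft_force: [0.1, -0.6, 0.3]
finger_gap: 0.008
gripper_force: 0.1
3.5667 [0.5961 0.095  0.1923] toolx [ 0.9948 -0.1021  0.    ] toolz [-0.     -0.0002 -1.    ]
in cleaner mm [  0.7523  -5.2935 192.2619] turn deg [ 0.0113 -0.0008  0.0985]
(0,0,153) [0.5959 0.1003 0.153 ] shift tool mm [-0.7438 -5.3025 39.2609]
```

```bash
python3 -m creep '-1 0 0 5 0 0 0;-1 0 0 5 0 0 0;-1 0 0 5 0 0 0;-1 0 0 5 0 0 0;-1 0 0 5 0 0 0;-1 0 0 5 0 0 0;-1 0 0 4 0 0 0;-1 0 0 2 0 0 0;-1 0 0 0 0 0 0'
python3 -m creep '-1 0 0 2 0 0 0;-1 0 0 1 0 0 0;-1 0 0 1 0 0 0;-1 0 0 0 0 0 0;-1 0 0 0 0 0 0'
```

```text
clock: 4.32
tcp_pos: [0.596, 0.0951, 0.1557]
ee_rot: [3.137, -0.16, -0.001]
ft_force: [-0.8, 0.3, -0.2]
finger_gap: 0.005
gripper_force: 0.0
clock: 4.73
tcp_pos: [0.5963, 0.0952, 0.1534]
ee_rot: [3.137, -0.161, 0.001]
ft_force: [-3.1, -0.4, 5.0]
finger_gap: 0.003
gripper_force: 2.6
```

```bash
python3 -m creep '-1 0 0 1 0 0 0;-1 0 0 1 0 0 0;-1 0 0 0 0 0 0;-1 0 0 0 0 0 0;-1 0 0 0 0 0 0;-1 0 0 0 0 0 0'
python3 -m creep '-1 0 0 -8 0 0 0;-1 0 0 -20 0 0 0;-1 0 0 -30 0 0 0;-1 0 0 -30 0 0 0;-1 0 0 -30 0 0 0;-1 -40 0 0 0 0 0;-1 -40 0 0 0 0 0;-1 -40 0 0 0 0 0;-1 -40 0 0 0 0 0;-1 -40 0 0 0 0 0;-1 0 0 0 0 0 0;-1 0 0 0 0 0 0'
python3 - <<'E'
from workcell import *
import cv2,numpy as np
c=calibration("wrist");p,d=snapshot("wrist");np.savez("wrist1.npz",p=p,d=d,**c);cv2.imwrite("pics/wrist1.png",p[:,:,::-1])
c=calibration("top");p,d=snapshot("top");np.savez("top1.npz",p=p,d=d,**c)
E
python3 go.py
```

```text
clock: 5.23
tcp_pos: [0.5964, 0.0951, 0.1533]
ee_rot: [3.137, -0.161, 0.002]
ft_force: [-6.2, -1.4, 15.7]
finger_gap: 0.007
gripper_force: 7.5
clock: 6.23
tcp_pos: [0.3961, 0.1157, 0.2691]
ee_rot: [3.136, -0.158, 0.004]
ft_force: [1.5, 0.6, 0.3]
finger_gap: 0.005
gripper_force: 0.0
6.3333 [0.3983 0.1156 0.2691] toolx [ 0.9947 -0.1027  0.0022] toolz [ 0.0023  0.0003 -1.    ]
in cleaner mm [-198.0832   -5.3333  269.1162] turn deg [-0.0298 -0.1275  0.0657]
```

View pics/wrist1.png

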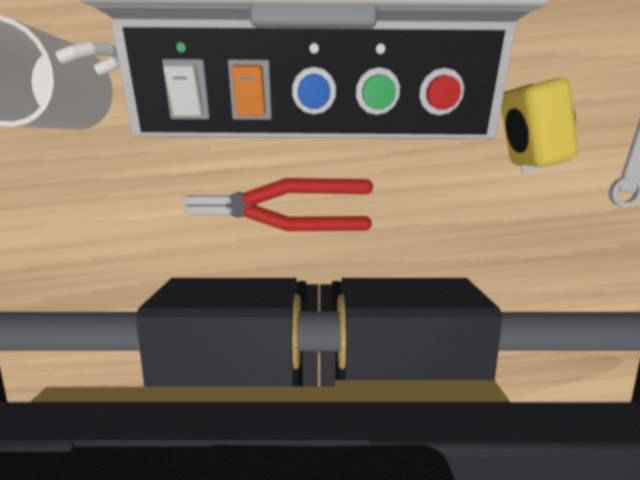

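The wrist view shows the lid shut. The controls lie in a row at white (184,90), orange (249,91), blue (314,91), green (379,91) and red (444,92). I'll measure them from here and check the lid angle.

```bash
python3 - <<'E'
from h import *
np.set_printoptions(precision=1,suppress=True)
C=np.array([.5959,.1003,0]);a=-.104
Rc=np.array([[np.cos(a),-np.sin(a),0],[np.sin(a),np.cos(a),0],[0,0,1]])
f=np.load("wrist1.npz");p,d,K,T=[f[k] for k in("p","d","mtx","T")]
for n,A,c,m in blobs(p,(135,490,32,130)):
    if A>300: print(n,A,c,1e3*Rc.T@(w(*c,np.median(d[m]),K,T)-C),1e3*Rc.T@(plane(*c,.111,K,T)-C))
for u,v in[(183,65),(183,75),(183,85),(183,95),(183,105),(183,112)]: print(u,v,1e3*Rc.T@(w(u,v,d[v,u],K,T)-C))
f=np.load("top1.npz");p,d,K,T=[f[k] for k in("p","d","mtx","T")]
v,u=np.mgrid[205:235:4,270:365:6]; P=np.array([w(x,y,d[y,x],K,T) for x,y in zip(u.ravel(),v.ravel())])
n=np.linalg.svd(P-P.mean(0))[2][2];n*=np.sign(n[2]);print("lid",n,Rc.T@n*1000,P[:,2].min(),P[:,2].max())
for u,v in[(185,60),(300,60),(420,60)]:pass
E
python3 go.py "(-84,93,140)" "(-98,-3,140)"
```

```text
orange 1316 [248.6  90.4] [-97.   45.7 110.1] [-97.1  45.6 111. ]
blue 815 [313.5  91.1] [-97.4  -1.7 110. ] [-97.5  -1.7 111. ]
green 806 [378.4  91.5] [-97.5 -49.2 110. ] [-97.7 -49.  111. ]
red2 746 [443.  92.] [-97.8 -96.5 110.2] [-97.9 -96.2 111. ]
white 1505 [182.3  90.4] [-97.1  94.2 110. ] [-97.2  93.9 111. ]
white 607 [313.7  88.6] [-94.8  -1.8 103. ] [-95.7  -1.8 111. ]
white 603 [375.8  89.3] [-95.3 -48.1 103.4] [-96.2 -47.1 111. ]
white 532 [437.5  89.2] [-95.1 -94.2 103.2] [-96.  -92.1 111. ]
183 65 [-80.4  91.3 113.3]
183 75 [-87.2  91.6 114.3]
183 85 [-93.7  92.7 112.3]
183 95 [-100.1   94.4  108.4]
183 105 [-106.9   95.6  106.5]
183 112 [-111.8   96.6  104.5]
lid [1.  0.  0.2] [970.1 112.1 215.3] 0.14660280160058226 1.4846288655706996
6.3333 [0.3983 0.1156 0.2691] toolx [ 0.9947 -0.1027  0.0022] toolz [ 0.0023  0.0003 -1.    ]
in cleaner mm [-198.0832   -5.3333  269.1162] turn deg [-0.0298 -0.1275  0.0657]
(-84,93,140) [0.522  0.2015 0.14  ] shift tool mm [113.9081 -98.1354 129.421 ]
(-98,-3,140) [0.4981 0.1075 0.14  ] shift tool mm [ 99.7981  -2.1516 129.3398]
```

```bash
python3 -m creep '-1 28 -25 10 0 0 0;-1 28 -25 10 0 0 0;-1 29 -25 10 0 0 0;-1 29 -25 10 0 0 0;-1 0 0 20 0 0 0;-1 0 0 20 0 0 0;-1 0 0 20 0 0 0;-1 0 0 20 0 0 0;-1 0 0 10 0 0 0;-1 0 0 10 0 0 0;-1 0 0 0 0 0 0;-1 0 0 0 0 0 0'
python3 go.py "(-84,94.5,115)"
```

```text
clock: 7.33
tcp_pos: [0.5215, 0.2036, 0.1285]
ee_rot: [-3.137, 0.161, -0.0]
ft_force: [-1.4, -1.1, 0.6]
finger_gap: 0.005
gripper_force: 0.0
7.3333 [0.5215 0.2036 0.1285] toolx [ 0.9947 -0.1026  0.0001] toolz [ 0.0001  0.0003 -1.    ]
in cleaner mm [-84.7685  95.0005 128.5162] turn deg [-0.0162 -0.003   0.0707]
(-84,94.5,115) [0.5222 0.203  0.115 ] shift tool mm [ 0.7672  0.5053 13.5161]
```

```bash
python3 -m creep '-1 1 0 5 0 0 0;-1 0 0 5 0 0 0;-1 0 0 3 0 0 0;-1 0 0 2 0 0 0;-1 0 0 2 0 0 0;-1 0 0 2 0 0 0;-1 0 0 1 0 0 0;-1 0 0 0 0 0 0;-1 0 0 0 0 0 0'
```

```text
clock: 8.08
tcp_pos: [0.5235, 0.2037, 0.1111]
ee_rot: [-3.137, 0.161, -0.006]
ft_force: [-0.9, -3.2, 15.0]
finger_gap: 0.006
gripper_force: 7.6
```

```bash
python3 -m creep '-1 0 0 1 0 0 0;-1 0 0 0 0 0 0;-1 0 0 0 0 0 0'
python3 -m creep '-1 0 0 -10 0 0 0;-1 0 0 -30 0 0 0;-1 0 0 -40 0 0 0;-1 0 0 -40 0 0 0;-1 -28 12 -30 0 0 0;-1 -28 12 0 0 0 0;-1 -28 12 0 0 0 0;-1 -28 12 0 0 0 0;-1 0 0 0 0 0 0;-1 0 0 0 0 0 0'
python3 - <<'E'
from workcell import *
from h import *
np.set_printoptions(precision=1,suppress=True)
c=calibration("wrist");p,d=snapshot("wrist");K,T=c["mtx"],c["T"]
cv2.imwrite("pics/wrist2.png",p[:,:,::-1])
C=np.array([.5959,.1003,0]);a=-.104
Rc=np.array([[np.cos(a),-np.sin(a),0],[np.sin(a),np.cos(a),0],[0,0,1]])
for n,A,c,m in blobs(p,(0,640,0,280)):
    if 300<A<4000: print(n,A,c,1e3*Rc.T@(w(*c,np.median(d[m]),K,T)-C))
E
python3 go.py "(-98,-2,130)"
```

```text
clock: 8.33
tcp_pos: [0.5235, 0.2037, 0.111]
ee_rot: [-3.137, 0.161, -0.007]
ft_force: [-2.2, -2.2, 20.9]
finger_gap: 0.007
gripper_force: 10.6
clock: 9.17
tcp_pos: [0.4042, 0.1668, 0.2564]
ee_rot: [3.136, -0.16, -0.001]
ft_force: [-0.1, 0.4, 0.3]
finger_gap: 0.009
gripper_force: 0.0
orange 1417 [318.  92.] [-97.1  46.5 110. ]
blue 917 [385.5  92.4] [-97.3  -1.  110.2]
green 927 [452.9  92.9] [-97.6 -48.4 109.9]
red2 900 [520.4  93.3] [-97.8 -95.9 109.9]
red2 2918 [360.5 208.1] [-194.7    4.5   14.6]
white 3669 [71.6 74.4] [-82.1 231.8  84.5]
white 736 [138.9  50.5] [-64.3 181.8  78.4]
white 337 [157.4  65.1] [-65.9 188.   25. ]
white 1728 [249.2  88.8] [-95.   94.6 109.8]
white 609 [382.3  89.6] [-94.7   0.3 103. ]
white 563 [447.   90.1] [-95.  -46.1 103.2]
white 484 [510.3  90.1] [-95.  -91.4 103.6]
white 761 [254.6 208.9] [-195.8  109.1   13.1]
9.2167 [0.4055 0.1672 0.2566] toolx [ 0.9948 -0.102  -0.0003] toolz [-0.0004 -0.0006 -1.    ]
in cleaner mm [-196.2906   46.7636  256.594 ] turn deg [0.0348 0.0175 0.1044]
(-98,-2,130) [0.4982 0.1085 0.13  ] shift tool mm [ 98.2404  48.8658 126.5936]
```

View pics/wrist2.png

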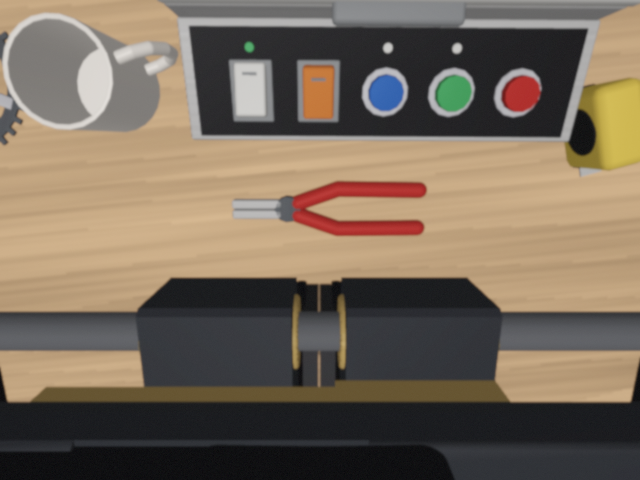

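The white rocker now lies level at (250,89), so it is on. Blue is at (386,92), with everything else unchanged. Next I press blue.

```bash
python3 -m creep '-1 24 12 10 0 0 0;-1 24 12 10 0 0 0;-1 25 12 10 0 0 0;-1 25 12 10 0 0 0;-1 0 0 20 0 0 0;-1 0 0 20 0 0 0;-1 0 0 20 0 0 0;-1 0 0 20 0 0 0;-1 0 0 6 0 0 0;-1 0 0 0 0 0 0;-1 0 0 0 0 0 0'
python3 go.py "(-98,-2,113)"
```

```text
clock: 10.13
tcp_pos: [0.4994, 0.11, 0.1308]
ee_rot: [-3.137, 0.16, 0.001]
ft_force: [0.5, 0.6, 0.0]
finger_gap: 0.004
gripper_force: 0.0
10.1333 [0.4994 0.11   0.1308] toolx [ 0.9948 -0.102  -0.0004] toolz [-0.0004  0.0005 -1.    ]
in cleaner mm [-96.9805  -0.3489 130.7766] turn deg [-0.0267  0.0239  0.1061]
(-98,-2,113) [0.4982 0.1085 0.113 ] shift tool mm [-1.0151  1.6575 17.7762]
```

```bash
python3 -m creep '-1 -1 1 5 0 0 0;-1 0 0 5 0 0 0;-1 0 0 5 0 0 0;-1 0 0 2 0 0 0;-1 0 0 2 0 0 0;-1 0 0 2 0 0 0;-1 0 0 2 0 0 0;-1 0 0 1 0 0 0;-1 0 0 0 0 0 0;-1 0 0 0 0 0 0'
```

```text
clock: 10.97
tcp_pos: [0.4986, 0.1085, 0.1077]
ee_rot: [3.137, -0.161, 0.003]
ft_force: [-0.6, -2.3, 7.3]
finger_gap: 0.008
gripper_force: 3.4
```

```bash
python3 -m creep '-1 0 0 1 0 0 0;-1 0 0 1 0 0 0;-1 0 0 0 0 0 0;-1 0 0 0 0 0 0;-1 0 0 0 0 0 0'
python3 -m creep '-1 0 0 -10 0 0 0;-1 0 0 -30 0 0 0;-1 0 0 -40 0 0 0;-1 0 0 -40 0 0 0;-1 -28 12 -30 0 0 0;-1 -28 12 0 0 0 0;-1 -28 12 0 0 0 0;-1 -28 12 0 0 0 0;-1 0 0 0 0 0 0;-1 0 0 0 0 0 0'
python3 - <<'E'
from workcell import *
from h import *
np.set_printoptions(precision=1,suppress=True)
c=calibration("wrist");p,d=snapshot("wrist");K,T=c["mtx"],c["T"]
cv2.imwrite("pics/wrist3.png",p[:,:,::-1])
C=np.array([.5959,.1003,0]);a=-.104
Rc=np.array([[np.cos(a),-np.sin(a),0],[np.sin(a),np.cos(a),0],[0,0,1]])
for n,A,c,m in blobs(p,(0,640,0,140)):
    if 300<A<4000: print(n,A,c,1e3*Rc.T@(w(*c,np.median(d[m]),K,T)-C))
E
python3 go.py "(-98,-49,130)"
```

```text
clock: 11.38
tcp_pos: [0.4987, 0.1085, 0.1073]
ee_rot: [3.136, -0.161, 0.004]
ft_force: [-5.2, -2.8, 18.7]
finger_gap: 0.002
gripper_force: 9.7
clock: 12.22
tcp_pos: [0.3811, 0.0722, 0.2542]
ee_rot: [3.136, -0.162, 0.002]
ft_force: [-0.6, 0.5, -0.2]
finger_gap: 0.005
gripper_force: 0.0
orange 1608 [179.8  71.7] [-97.   45.4 110. ]
blue 908 [249.3  72.1] [-96.5  -1.8 105.1]
green 897 [317.5  72.9] [-97.8 -49.6 110. ]
red2 633 [388.8  74.6] [-98.8 -98.9 109.7]
white 1985 [624.4  78.2] [ -86.8 -334.7    5.5]
white 1693 [108.9  68.6] [-94.9  94.1 109.7]
white 723 [250.3  71.1] [-95.5  -2.2 102.7]
white 717 [317.2  70.8] [-95.4 -49.4 103.2]
white 645 [382.8  71.2] [-95.6 -95.7 102.9]
12.2667 [0.3823 0.0727 0.2544] toolx [ 0.9948 -0.1023  0.0016] toolz [ 0.0016 -0.0001 -1.    ]
in cleaner mm [-209.6156  -49.6209  254.3559] turn deg [-0.0056 -0.0928  0.0868]
(-98,-49,130) [0.4933 0.0617 0.13  ] shift tool mm [111.4147  -0.4398 124.5367]
```

View pics/wrist3.png

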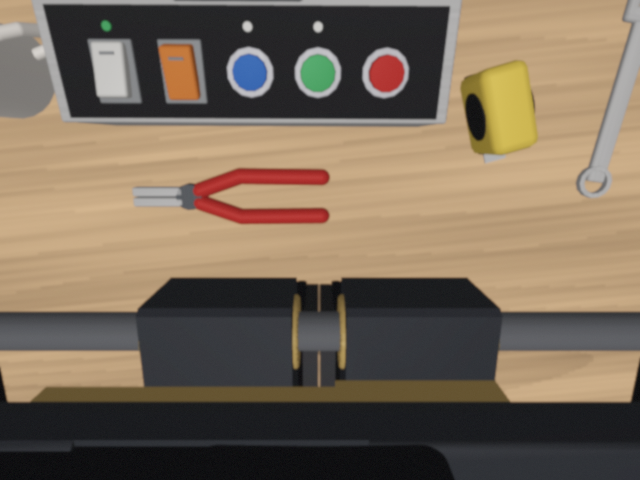

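Blue at (249,72) has gone from 110 to 105 mm height, so it is fully in. Green at (318,73) is still out at 110 mm.

```bash
python3 -m creep '-1 27 0 10 0 0 0;-1 28 0 10 0 0 0;-1 28 0 10 0 0 0;-1 28 0 10 0 0 0;-1 0 0 20 0 0 0;-1 0 0 20 0 0 0;-1 0 0 20 0 0 0;-1 0 0 20 0 0 0;-1 0 0 4 0 0 0;-1 0 0 0 0 0 0;-1 0 0 0 0 0 0'
python3 go.py "(-98,-49,113)"
python3 -m creep '-1 0 0 5 0 0 0;-1 0 0 5 0 0 0;-1 0 0 5 0 0 0;-1 0 0 2 0 0 0;-1 0 0 2 0 0 0;-1 0 0 2 0 0 0;-1 0 0 2 0 0 0;-1 0 0 1 0 0 0;-1 0 0 1 0 0 0;-1 0 0 0 0 0 0;-1 0 0 0 0 0 0'
```

```text
clock: 13.18
tcp_pos: [0.4936, 0.0618, 0.1303]
ee_rot: [-3.137, 0.16, -0.001]
ft_force: [0.2, 0.0, 0.0]
finger_gap: 0.008
gripper_force: 0.0
13.1833 [0.4936 0.0618 0.1303] toolx [ 0.9948 -0.1019  0.0005] toolz [ 0.0006  0.0007 -1.    ]
in cleaner mm [-97.7871 -48.9441 130.3185] turn deg [-0.0439 -0.0284  0.1108]
(-98,-49,113) [0.4933 0.0617 0.113 ] shift tool mm [-0.2216  0.0687 17.3183]
clock: 14.1
tcp_pos: [0.4936, 0.0611, 0.1072]
ee_rot: [3.136, -0.161, 0.004]
ft_force: [-3.7, -1.9, 16.3]
finger_gap: 0.006
gripper_force: 8.5
```

```bash
python3 -m creep '-1 0 0 -10 0 0 0;-1 0 0 -30 0 0 0;-1 0 0 -40 0 0 0;-1 0 0 -40 0 0 0;-1 -28 0 -30 0 0 0;-1 -28 0 0 0 0 0;-1 -28 0 0 0 0 0;-1 -28 0 0 0 0 0;-1 0 0 0 0 0 0;-1 0 0 0 0 0 0'
python3 - <<'E'
from workcell import *
from h import *
np.set_printoptions(precision=1,suppress=True)
c=calibration("wrist");p,d=snapshot("wrist");K,T=c["mtx"],c["T"]
C=np.array([.5959,.1003,0]);a=-.104
Rc=np.array([[np.cos(a),-np.sin(a),0],[np.sin(a),np.cos(a),0],[0,0,1]])
for n,A,c,m in blobs(p,(0,640,0,140)):
    if 300<A<4000: print(n,A,1e3*Rc.T@(w(*c,np.median(d[m]),K,T)-C))
p,d=snapshot("scene");cv2.imwrite("pics/scene1.png",p[:,:,::-1])
E
```

```text
clock: 14.93
tcp_pos: [0.3802, 0.0727, 0.2552]
ee_rot: [3.136, -0.159, 0.002]
ft_force: [-0.5, -0.8, 0.6]
finger_gap: 0.006
gripper_force: 0.0
orange 1591 [-97.1  45.2 110. ]
blue 901 [-96.6  -1.9 105.2]
green 896 [-97.8 -49.7 109.9]
red2 631 [-98.8 -99.1 109.6]
white 1978 [ -87.1 -335.     5.3]
white 1704 [-95.1  93.9 109.9]
white 719 [-95.4  -2.3 102.9]
white 708 [-95.5 -49.5 103.3]
white 642 [-95.6 -95.8 102.9]
```

View pics/scene1.png

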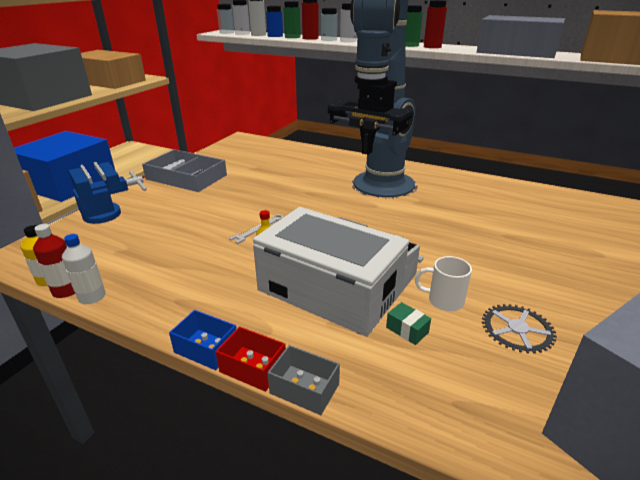

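The scene shows the lid shut at about (335,235) and the loose things where they were. Green is back out, blue is in, and the arm is clear.

```bash
python3 -c "
from workcell import job
print(job.finish_job())"
```

```text
the job is handed in; nothing more can be done
None
```

The job is handed in at about 15 s of the 51 s allowed: lid shut, white rocker on, blue button in, green button pressed to its stop and sprung back, with the orange rocker, red button and loose things undisturbed in the last images (no verdict was returned).

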